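# Saddle a celluloid rod and hold the top rod over the pyramid

### The job

Lift the loose ivory rod off the green rest, lower it into the empty gap in the second layer of the rod pyramid so that it lies snugly between the two rods below, in line and level at the ends with them, and let go only when it is down. Then carry the black rod across and keep holding it hovering about a centimetre above the gap where the top rod belongs, centred and in line with the pile but never touching the pile, so that I can slip in a paper separator; finish while holding it there, with nothing put down. The reed block stands in the way: leave it, the rest of the pile and the buttons undisturbed.

Things in the scene. Friction and masses are not known exactly. Their poses are not given: they have to be found in the camera images.
- cradle: Fixed pale-wood cradle, 40 x 112 mm footprint; origin under its centre on the bench top. Three V grooves along its x axis, 32 mm apart across y, hold the bottom layer of three brown rods, centres 29.2 mm above the bench. Rods stick out 8 mm past its ends; there is no finger room between neighbouring rods. Bottom-layer gaps: y = +16 mm (has a rod saddled in it), y = -16 mm (empty).
- open_saddle (a point): Where the centre of a rod lies when it is saddled in the empty gap of the bottom layer: 54.6 mm above the bench. Axes as the cradle's; the rod lies along x.
- top_saddle (a point): Where the centre of the topmost rod would lie if it rested in the gap between the two second-layer rods: 80.0 mm above the bench, over the cradle's centre. Axes as the cradle's.
- rest: Fixed green rest, 40 x 116 mm footprint, origin under its centre on the bench top, across the reed block from the cradle. Two V grooves along its x axis at y = +35 and -35 mm hold the loose ivory rod and the black rod (which is in which varies), centres 29.2 mm above the bench, both ends sticking out.
- ivory_rod: The loose ivory-white celluloid round rod, 30 mm diameter, 56 mm long, flat ends, about 55 g; origin at its middle, its x axis along the rod (either way round). Starts in the green rest; can be gripped by its two flat ends from above.
- black_rod: The black bakelite round rod, 30 mm diameter, 56 mm long, flat ends, about 55 g; origin at its middle, its x axis along the rod (either way round). Starts in the green rest; can be gripped by its two flat ends from above.
- base_rod0: Tortoiseshell-brown round rod, 30 mm diameter, 56 mm long, flat ends, about 55 g; origin at its middle, its x axis along the rod (either way round). Bottom layer of the pyramid, loose, in the cradle's groove at y = +32 mm.
- base_rod1: Tortoiseshell-brown round rod, 30 mm diameter, 56 mm long, flat ends, about 55 g; origin at its middle, its x axis along the rod (either way round). Bottom layer of the pyramid, loose, in the cradle's middle groove.
- base_rod2: Tortoiseshell-brown round rod, 30 mm diameter, 56 mm long, flat ends, about 55 g; origin at its middle, its x axis along the rod (either way round). Bottom layer of the pyramid, loose, in the cradle's groove at y = -32 mm.
- saddled_rod: Ivory round rod, 30 mm diameter, 56 mm long, flat ends, about 55 g; origin at its middle, its x axis along the rod (either way round). Already saddled in the second layer of the pyramid, on the cradle's +y side, loose.
- reed_block: Accordion reed block standing on the bench between rest and cradle: wood with aluminium reed plates, 210 mm long (its x axis) x 36 mm x 70 mm high, loose, 0.35 kg; origin under its centre. An obstacle to pass over.
- rod_tin: Fixed round tin, 72 mm diameter, of steel button rods that stand up to 102 mm above the bench; origin under its centre.
- treble_button0: Ivory-white celluloid treble button, 16 mm diameter, 11 mm high, loose, origin under its centre. Leave alone.
- treble_button1: Ivory-white celluloid treble button, 16 mm diameter, 11 mm high, loose, origin under its centre. Leave alone.
- treble_button2: Ivory-white celluloid treble button, 16 mm diameter, 11 mm high, loose, origin under its centre. Leave alone.
- treble_button3: Ivory-white celluloid treble button, 16 mm diameter, 11 mm high, loose, origin under its centre. Leave alone.
- bass_button: Black bakelite bass button, 14 mm diameter, 11 mm high, loose, origin under its centre. Leave alone.
Not all that is in view belongs to the job. Leave any purple or yellow look-alike of the ivory_rod alone.

How it is judged:
On the way, in this order (a step that is already met when the one before it is completed fails the run):
1. the ivory rod is lowered into the empty gap while the fingers still hold it (x of ivory_rod in the frame of open_saddle between -0.01 and 0.01 m and y of ivory_rod in the frame of open_saddle between -0.006 and 0.006 m and z of ivory_rod in the frame of open_saddle between -0.006 and 0.006 m and angle between the x axis of ivory_rod and the x axis of cradle, either way round below 0.15 rad and contact force between ivory_rod and the fingers above 0.3 N).
2. the ivory rod is let go and lies at rest in the gap (x of ivory_rod in the frame of open_saddle between -0.01 and 0.01 m and y of ivory_rod in the frame of open_saddle between -0.006 and 0.006 m and z of ivory_rod in the frame of open_saddle between -0.006 and 0.006 m and angle between the x axis of ivory_rod and the x axis of cradle, either way round below 0.15 rad and contact force between ivory_rod and the fingers below 0.05 N and linear speed of ivory_rod below 0.02 m/s), for 0.2 s.
At the end, for the whole second after the job is handed in: Ivory rod released, at rest in the empty gap (6 mm across and in height, 10 mm along, 0.15 rad); black rod held still 3 to 20 mm above its resting place on top (7 mm across, 10 mm along, 0.15 rad), touching nothing of the pile; other pile rods within 8 mm of their start (all of step 2 and x of black_rod in the frame of top_saddle between -0.01 and 0.01 m and y of black_rod in the frame of top_saddle between -0.007 and 0.007 m and z of black_rod in the frame of top_saddle between 0.003 and 0.02 m and angle between the x axis of black_rod and the x axis of cradle, either way round below 0.15 rad and contact force between black_rod and the fingers above 0.5 N and linear speed of black_rod below 0.02 m/s and contact force between black_rod and base_rod0 below 0.1 N and contact force between black_rod and base_rod1 below 0.1 N and contact force between black_rod and base_rod2 below 0.1 N and contact force between black_rod and saddled_rod below 0.1 N and contact force between black_rod and ivory_rod below 0.1 N and contact force between black_rod and cradle below 0.1 N and distance of each of base_rod0, base_rod1, base_rod2, saddled_rod from where it was at the start of the episode below 0.008 m); the arm keeps its last pose, push and grip.
It fails at once if the black rod touches the pile or the cradle (contact force between black_rod and base_rod0 above 0.2 N or contact force between black_rod and base_rod1 above 0.2 N or contact force between black_rod and base_rod2 above 0.2 N or contact force between black_rod and saddled_rod above 0.2 N or contact force between black_rod and ivory_rod above 0.2 N or contact force between black_rod and cradle above 0.2 N).
It fails at once if a rod of the pile is displaced by more than 8 mm (distance of any of base_rod0, base_rod1, base_rod2, saddled_rod from where it was at the start of the episode above 0.008 m).
It fails at once if the reed block or a button is moved by more than 10 mm (distance of any of treble_button0, treble_button1, treble_button2, treble_button3, bass_button, reed_block from where it was at the start of the episode above 0.01 m).
It also fails if it takes over 61 s, if anything falls off the work surface, if the arm or the gripper's body presses on something with over 40 N, if the wrist force passes 120 N, or if a joint passes its speed limit or range.

### The arm

A 6-joint arm with a two-finger parallel gripper is mounted at the origin on the work surface. World frame = base frame: x ahead of the robot, y to its left, z up, the work surface at z = 0. Lengths are in m, angles in rad, forces in N, time in s.
With the tool pointing down it reaches from about 0.325 to 0.9 m from the base axis. Payload 6.1 kg.
Tool frame: the origin (TCP) lies on the centre line of the jaws, within the pads' length; the fingertips stand 19 mm ahead of it and the grasp point (between the pads) is the TCP; z points along the fingers, y is the line along which they close (so a half turn about z gives the same grasp; the last joint's range is limited). The gripper opens to 85 mm and grips with 20 to 120 N. Pads are 22 mm wide; open, the fingers measure 114 mm over their backs; the gripper's body (76 mm by 85 mm) begins 54 mm behind the grasp point. The pads swing forward as they close: fully open they stand 13 mm farther back than shut.
Start: joints at [1.137, 0.22, 1.526, -0, 1.395, -0.126], TCP at [0.189, 0.596, 0.25] pointing down, gripper open.
Joint ranges: [-2.98, 2.98], [-0.91, 2.08], [0.09, 2.57], [-1.24, 4.39], [0.2, 2.65], [-2.68, 2.68]. Speed limits (rad/s): [2.57, 2.57, 3.01, 3.14, 3.14, 3.14].

### API

Orientations are given as a 3x3 rotation matrix whose columns are the frame's x, y, z axes.
In Python, from bench import env, vision, models gives the robot as it stands.
- The arm moves only by the tool play_rows, never from a script. Its argument "targets" is a list of rows, each a list of 7 numbers: the closure, from 0 (fully open) to 1 (shut), then the shift along the tool's x, y, z in m, then the turn, a rotation vector about the tool's x, y, z in degrees. In form: [[claw, tx, ty, tz, rx, ry, rz], ...]. A call has 1 to 12 rows; each row is the pose to reach, as a shift and turn from the pose commanded when the call began, along the tool's axes at that moment; what a row does not reach only later rows make up. A row lasts 1/10 s, in which the tool goes at most 50 mm and 8.59 degrees, less where a joint would pass 70% of its speed; a pose out of reach is approached as far as the arm can. A call with a gripper value outside its range is refused whole. The fingers move at their own pace and stop on an object; "force" is the grip in N (left out, the last holds). Time passes only in rows, so rows that repeat a pose let the fingers close. It gives the time, the measured TCP pose, the force, the opening and the grip force at its end, in the units of the state.
- env.read_state(): the state, without advancing time (a new reading comes with each control period).
- vision.snapshot(name): name is "scene" or "side" or "wrist"; returns the picture (400x640x3 uint8, blue, green, red); there is no depth.
- vision.camera_model(name): a dict with "fx", "fy", "cx", "cy" (pixels), "camera_from_world" (4x4, takes a point from world to camera coordinates). Camera axes: x right, y down, z forward; pixel columns grow to the right and rows downward; lengths in m; the calibration is good to about 2 mm. The wrist camera is an equidistant fisheye: a pixel r from the principal point sees the ray r / f radians off the axis. A picture is of the moment at which its call begins: read the wrist's pose just before it. camera_model takes no time and is no camera call; for the wrist camera it gives the pose at the moment of the call.
- env.job_done(): hands the job in; it is judged then, once.
Trained networks look in the newest picture that a camera, given by its name, has taken for a name from the list of things; names that differ only in an ending like _2 or _b are one class to them, and where a whole thing is asked for, a point or a joint stands for the part that bears it (a point fixed in the world has none). Each returns a list of dicts, best first, with "confidence" (0 to 1); they miss things now and then, are a little off and sometimes report something else, mostly with a low value. They report only what shows in the picture. A call takes as long as a camera call. They do not tell look-alikes from the thing itself.
- models.cut_out(name, camera): "pixels" (400x640 bool, what is visible of it) and "at" ([column, row] in pixels, amid what is visible of it).
- models.mark_of(name, camera): "at" ([column, row] in pixels: a listed point, or the origin of a listed thing).
The state is a dict: "clock": time; "joints": joint angles; "qd": joint speeds; "joint_torque": joint torques, N m; "eef_pos": TCP position; "tcp_rot": TCP orientation; "ft_force": force on the tool from outside, world axes, zero at the start; "wrist_torque": the same for the moment, N m; "gripper_width": opening from 0.0 (shut) to 1.0 (fully open); "finger_force": force on a finger pad.
Only numpy, scipy, OpenCV 4.12 (cv2) and the standard library are available. Lean on these libraries where they do the work, as an engineer would, in place of code of your own. Each camera call takes 0.05 s, during which the arm holds its last target. There are 200 camera calls.

## Working session

There is one attempt and no reset: what is moved stays moved. The work goes in short steps, Python scripts to look and compute and a tool call to move; the robot and the scene stay as the last step left them, time stands still between calls to the robot, and variables do not carry over. Pictures are saved under pics/ and viewed, at most 10 in all, crops included, and the job is handed in when it is done.

Besides the shell and the picture viewer there is one more tool, called after "Emit:" by a JSON object that holds its "method" and its "body", one argument or row to a line. play_rows: Moves the arm, as the interface text tells. Its arguments: {"type":"object","properties":{"targets":{"type":"array"},"force":{"type":"number"}},"required":["targets"]}

```bash
mkdir -p pics; cat > h.py <<'E'
import numpy as np, cv2
from bench import env, vision, models
def ray(cam,px):
    m=vision.camera_model(cam); T=np.array(m["camera_from_world"]); R,t=T[:3,:3],T[:3,3]
    u=(px[0]-m["cx"])/m["fx"]; v=(px[1]-m["cy"])/m["fy"]
    if cam=="wrist":
        r=np.hypot(u,v); d=np.array([u/r*np.sin(r),v/r*np.sin(r),np.cos(r)]) if r>1e-9 else np.array([0,0,1.])
    else: d=np.array([u,v,1.])
    return -R.T@t, R.T@d
def onz(cam,px,z):
    c,d=ray(cam,px); return c+d*(z-c[2])/d[2]
def proj(cam,p):
    m=vision.camera_model(cam); T=np.array(m["camera_from_world"]); q=T[:3,:3]@np.array(p)+T[:3,3]
    if cam=="wrist":
        r=np.hypot(q[0],q[1]); a=np.arctan2(r,q[2]); u=q[:2]/max(r,1e-9)*a
    else: u=q[:2]/q[2]
    return [m["fx"]*u[0]+m["cx"],m["fy"]*u[1]+m["cy"]]
E
python3 - <<'E'
from h import *
s=env.read_state(); print(s["clock"],s["eef_pos"],np.round(s["tcp_rot"],3))
Z=dict(cradle=0,rest=0,ivory_rod=.029,black_rod=.029,base_rod0=.029,base_rod1=.029,base_rod2=.029,saddled_rod=.055,reed_block=0,rod_tin=0,open_saddle=.0546,top_saddle=.08)
for c in ["scene","side"]:
    im=vision.snapshot(c); cv2.imwrite(f"pics/{c}.png",im)
    for n,z in Z.items():
        for d in models.mark_of(n,c)[:3]:
            print(c,n,round(d["confidence"],2),np.round(d["at"]),np.round(onz(c,d["at"],z),3))
E
```

```text
0.0 [0.18911319 0.59510207 0.24920466] [[-0.953  0.303 -0.001]
 [ 0.303  0.953 -0.002]
 [ 0.    -0.002 -1.   ]]
scene cradle 0.66 [399. 211.] [0.52  0.212 0.   ]
scene cradle 0.6 [213. 226.] [ 0.561 -0.251  0.   ]
scene rest 0.65 [399. 212.] [0.526 0.213 0.   ]
scene ivory_rod 0.85 [455. 218.] [0.576 0.335 0.029]
scene ivory_rod 0.74 [403. 184.] [0.448 0.23  0.029]
scene ivory_rod 0.61 [412. 205.] [0.529 0.241 0.029]
scene black_rod 0.5 [381. 202.] [0.516 0.165 0.029]
scene base_rod0 0.61 [223. 221.] [ 0.574 -0.221  0.029]
scene base_rod0 0.6 [192. 213.] [ 0.547 -0.3    0.029]
scene base_rod0 0.39 [206. 218.] [ 0.563 -0.264  0.029]
scene base_rod1 0.61 [223. 221.] [ 0.574 -0.221  0.029]
scene base_rod1 0.6 [192. 213.] [ 0.547 -0.3    0.029]
scene base_rod1 0.39 [206. 218.] [ 0.563 -0.264  0.029]
scene base_rod2 0.61 [223. 221.] [ 0.574 -0.221  0.029]
scene base_rod2 0.6 [192. 213.] [ 0.547 -0.3    0.029]
scene base_rod2 0.39 [206. 218.] [ 0.563 -0.264  0.029]
scene saddled_rod 0.59 [212. 212.] [ 0.571 -0.242  0.055]
scene saddled_rod 0.59 [220. 217.] [ 0.587 -0.223  0.055]
scene reed
[... 473 characters left out ...]
de ivory_rod 0.6 [304. 311.] [0.576 0.35  0.029]
side black_rod 0.78 [336. 255.] [0.519 0.16  0.029]
side black_rod 0.43 [328. 165.] [ 0.566 -0.297  0.029]
side base_rod0 0.63 [329. 174.] [ 0.561 -0.239  0.029]
side base_rod0 0.44 [334. 166.] [ 0.548 -0.293  0.029]
side base_rod1 0.63 [329. 174.] [ 0.561 -0.239  0.029]
side base_rod1 0.44 [334. 166.] [ 0.548 -0.293  0.029]
side base_rod2 0.63 [329. 174.] [ 0.561 -0.239  0.029]
side base_rod2 0.44 [334. 166.] [ 0.548 -0.293  0.029]
side saddled_rod 0.66 [329. 167.] [ 0.56  -0.24   0.055]
side reed_block 0.6 [342. 228.] [0.509 0.007 0.   ]
side reed_block 0.56 [310. 341.] [0.559 0.406 0.   ]
side rod_tin 0.79 [272. 216.] [ 0.712 -0.038  0.   ]
```

```bash
python3 - <<'E'
import cv2, numpy as np
a=cv2.imread("pics/scene.png")
cv2.imwrite("pics/s2.png",np.vstack([cv2.resize(a[150:270,340:500],(800,600))[:, :][0:600]])[:600])
b=cv2.imread("pics/scene.png")[130:290,140:500]; c=cv2.imread("pics/side.png")[130:330,230:450]
b=cv2.resize(b,(600,267)); c=cv2.resize(c,(363,330))
o=np.zeros((600,800,3),np.uint8); o[:267,:600]=b; o[268:598,:363]=c; 
cv2.imwrite("pics/comb.png",o)
E
```

```text
(no output)
```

View pics/scene.png

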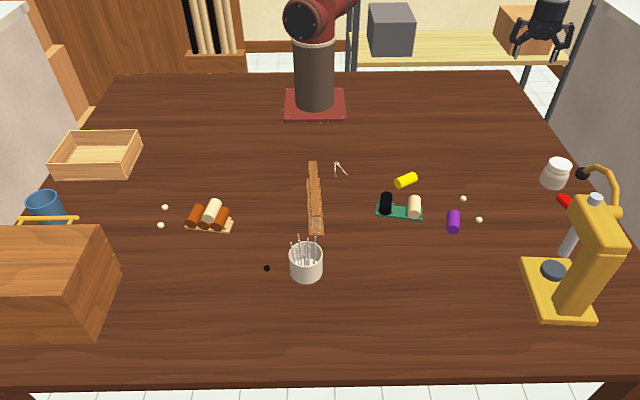

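View pics/s2.png

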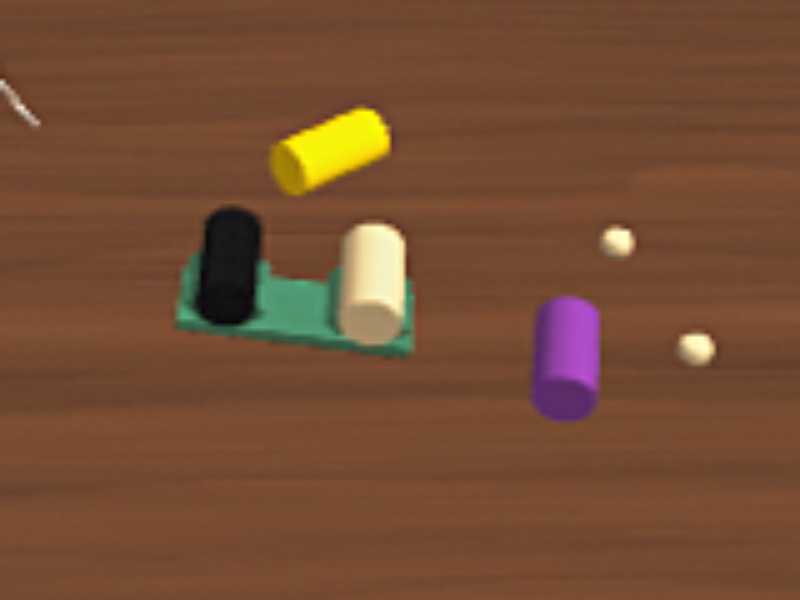

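View pics/comb.png

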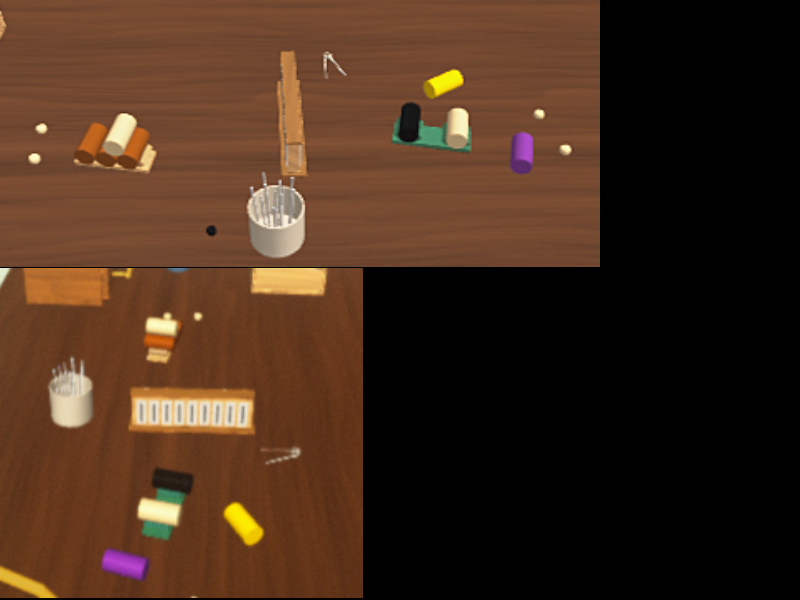

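Look-alikes: the ivory rod on the green rest is at scene pixel (414,207). The others are the saddled ivory rod (212,211), yellow (405,181) and purple (453,221). I choose (414,207), and the close crop confirms it: ivory, in the rest's right groove beside the black rod (386,203). The cradle is at (210,220), with the reed block (315,198) and the tin (305,262) between the two.

I'll move above the rest, tool y along the rods.

Emit:
{"method": "play_rows", "body": {
  "targets": [
    [0,-0.443,-0.268,0,0,0,82],
    [0,-0.443,-0.268,0,0,0,82],
    [0,-0.443,-0.268,0,0,0,82],
    [0,-0.443,-0.268,0,0,0,82],
    [0,-0.443,-0.268,0,0,0,82],
    [0,-0.443,-0.268,0,0,0,82],
    [0,-0.443,-0.268,0,0,0,82],
    [0,-0.443,-0.268,0,0,0,82],
    [0,-0.443,-0.268,0,0,0,82],
    [0,-0.443,-0.268,0,0,0,82],
    [0,-0.443,-0.268,0,0,0,82],
    [0,-0.443,-0.268,0,0,0,82]
  ]
}}

```text
clock: 2.5
eef_pos: [0.5317, 0.2039, 0.2502]
tcp_rot: [[0.17, 0.985, 0.0], [0.985, -0.17, -0.0], [-0.0, 0.0, -1.0]]
ft_force: [-0.9, 0.1, 0.2]
gripper_width: 0.999
finger_force: 0.0
```

```bash
cat >> h.py <<'E'
from scipy.optimize import minimize
_t=np.linspace(0,2*np.pi,24)
CYL=np.array([[x,.015*np.cos(a),.015*np.sin(a)] for x in (-.028,.028) for a in _t])
def fitrod(cam,mask,x0,z):
    """fit (x,y,yaw) of a level rod at height z to a mask"""
    m=cv2.GaussianBlur(mask.astype(np.float32),(0,0),1)
    def cost(p):
        c,s=np.cos(p[2]),np.sin(p[2]); P=CYL@np.array([[c,s,0],[-s,c,0],[0,0,1]])+[p[0],p[1],z]
        h=cv2.convexHull(np.array([proj(cam,q) for q in P],np.float32))
        b=np.zeros((400*2,640*2),np.uint8); cv2.fillConvexPoly(b,np.round((h*2+.5)*16).astype(np.int32),255,shift=4)
        b=cv2.GaussianBlur(cv2.resize(b,(640,400),interpolation=cv2.INTER_AREA).astype(np.float32)/255,(0,0),1)
        return np.abs(b-m).sum()/m.sum()
    S=np.array([[0,0,0],[.015,0,0],[0,.015,0],[0,0,.15]])
    r=minimize(cost,x0,method="Nelder-Mead",options=dict(initial_simplex=np.array(x0)+S,xatol=1e-4,fatol=1e-4,maxiter=150))
    return r.x,r.fun
E
python3 - <<'E'
from h import *
im=vision.snapshot("wrist"); o=im.copy()
for n in ["ivory_rod","black_rod"]:
    for d in models.cut_out(n,"wrist")[:3]:
        x=onz("wrist",d["at"],.029); print(n,round(d["confidence"],2),np.round(d["at"]),np.round(x,3))
        if abs(x[0]-.53)<.04 and .1<x[1]<.3:
            print(fitrod("wrist",d["pixels"],[x[0],x[1],-.17],.0292)); o[d["pixels"]]//=2
cv2.imwrite("pics/w1.png",o)
E
```

```text
ivory_rod 0.92 [220. 157.] [0.417 0.248 0.029]
ivory_rod 0.91 [317. 140.] [0.532 0.245 0.029]Traceback (most recent call last):
  File "<stdin>", line 7, in <module>
  File "h.py", line 31, in fitrod
    r=minimize(cost,x0,method="Nelder-Mead",options=dict(initial_simplex=np.array(x0)+S,xatol=1e-4,fatol=1e-4,maxiter=150))
    res = _minimize_neldermead(fun, x0, args, callback, bounds=bounds,
                               **options)
    fxr = func(xr)
    fx = function(np.copy(x), *(wrapper_args + args))
  File "h.py", line 26, in cost
    h=cv2.convexHull(np.array([proj(cam,q) for q in P],np.float32))
                               ~~~~^^^^^^^
  File "h.py", line 13, in proj
    m=vision.camera_model(cam); T=np.array(m["camera_from_world"]); q=T[:3,:3]@np.array(p)+T[:3,3]
ValueError: time passes only in moves, steps and waits
```

Camera-model calls need caching; I'll fetch one per picture.

```bash
python3 - <<'E'
s=open("h.py").read().replace('vision.camera_model(cam)','cm(cam)')
s=s.replace('def ray','''CM={}
def cm(cam):
    if cam not in CM: CM[cam]=vision.camera_model(cam)
    return CM[cam]
def ray''',1)
open("h.py","w").write(s)
E
python3 - <<'E'
from h import *
im=vision.snapshot("wrist"); o=im.copy(); cm("wrist")
for n in ["ivory_rod","black_rod"]:
    for d in models.cut_out(n,"wrist")[:3]:
        x=onz("wrist",d["at"],.029); print(n,round(d["confidence"],2),np.round(d["at"]),np.round(x,3))
        if abs(x[0]-.53)<.04 and .1<x[1]<.3:
            print(fitrod("wrist",d["pixels"],[x[0],x[1],-.17],.0292)); o[d["pixels"]]//=2
cv2.imwrite("pics/w1.png",o)
E
```

```text
ivory_rod 0.97 [321. 141.] [0.535 0.244 0.029]
(array([ 0.53366235,  0.24395866, -0.21277235]), np.float64(0.051376599818468094))
ivory_rod 0.91 [222. 161.] [0.418 0.243 0.029]
ivory_rod 0.79 [342.  60.] [0.573 0.33  0.029]
black_rod 0.84 [316. 199.] [0.518 0.179 0.029]
(array([ 0.51900507,  0.17607458, -0.17498262]), np.float64(0.0417090579867363))
```

View pics/w1.png

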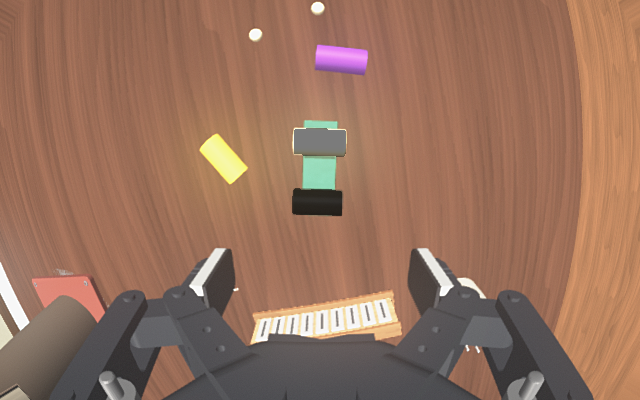

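The wrist picture confirms it: ivory at (320,141) and black at (317,202), both on the green rest. Yellow is at (223,158) and purple at (341,60). I'll grip high on the ends so the tips stay clear of the base rods later.

Emit:
{"method": "play_rows", "body": {
  "targets": [
    [0,0.04,-0.0045,0.02,0,0,1.5],
    [0,0.04,-0.0045,0.06,0,0,1.5],
    [0,0.04,-0.0045,0.1,0,0,1.5],
    [0,0.04,-0.0045,0.14,0,0,1.5],
    [0,0.04,-0.0045,0.17,0,0,1.5],
    [0,0.04,-0.0045,0.19,0,0,1.5],
    [0,0.04,-0.0045,0.205,0,0,1.5],
    [0,0.04,-0.0045,0.211,0,0,1.5],
    [0,0.04,-0.0045,0.211,0,0,1.5]
  ]
}}

```text
clock: 3.65
eef_pos: [0.5321, 0.2467, 0.039]
tcp_rot: [[0.192, 0.981, -0.001], [0.981, -0.192, -0.0], [-0.0, -0.001, -1.0]]
ft_force: [-0.1, -0.5, -0.0]
gripper_width: 1.004
finger_force: 0.0
```

Emit:
{"method": "play_rows", "body": {
  "targets": [
    [0.3,0,0,0,0,0,0],
    [0.6,0,0,0,0,0,0],
    [0.6,0,0,0,0,0,0],
    [0.6,0,0,0,0,0,0]
  ],
  "force": 30
}}

```text
clock: 4.05
eef_pos: [0.5337, 0.2466, 0.041]
tcp_rot: [[0.193, 0.981, 0.002], [0.981, -0.193, 0.001], [0.001, 0.002, -1.0]]
ft_force: [-0.7, 0.8, 6.2]
gripper_width: 0.649
finger_force: 31.8
```

Emit:
{"method": "play_rows", "body": {
  "targets": [
    [0.6,0,0,-0.015,0,0,0],
    [0.6,0,0,-0.05,0,0,0],
    [0.6,0,0,-0.1,0,0,0],
    [0.6,0,0,-0.15,0,0,0],
    [0.6,0,0,-0.2,0,0,0],
    [0.6,0,0,-0.2,0,0,0]
  ]
}}

```text
clock: 4.65
eef_pos: [0.5369, 0.2475, 0.2501]
tcp_rot: [[0.193, 0.981, 0.016], [0.981, -0.193, 0.005], [0.008, 0.014, -1.0]]
ft_force: [-0.1, 0.6, 0.6]
gripper_width: 0.647
finger_force: 32.2
```

Emit:
{"method": "play_rows", "body": {
  "targets": [
    [0.6,-0.463,0.118,0,0,0,3],
    [0.6,-0.463,0.118,0,0,0,3],
    [0.6,-0.463,0.118,0,0,0,3],
    [0.6,-0.463,0.118,0,0,0,3],
    [0.6,-0.463,0.118,0,0,0,3],
    [0.6,-0.463,0.118,0,0,0,3],
    [0.6,-0.463,0.118,0,0,0,3],
    [0.6,-0.463,0.118,0,0,0,3],
    [0.6,-0.463,0.118,0,0,0,3],
    [0.6,-0.463,0.118,0,0,0,3],
    [0.6,-0.463,0.118,0,0,0,3],
    [0.6,-0.463,0.118,0,0,0,3]
  ]
}}

```text
clock: 5.85
eef_pos: [0.5585, -0.2312, 0.2392]
tcp_rot: [[0.246, 0.969, -0.0], [0.969, -0.246, 0.001], [0.001, -0.001, -1.0]]
ft_force: [0.2, 0.3, -0.9]
gripper_width: 0.643
finger_force: 32.1
```

```bash
python3 - <<'E'
from h import *
s=env.read_state(); print(s["eef_pos"],s["gripper_width"])
im=vision.snapshot("wrist"); cm("wrist")
for n,z,k in [("base_rod0",.029,4),("saddled_rod",.0546,3),("ivory_rod",.0546,3),("cradle",0,2)]:
    for d in models.cut_out(n,"wrist")[:k]:
        x=onz("wrist",d["at"],z); print(n,round(d["confidence"],2),np.round(d["at"]),np.round(x,3),d["pixels"].sum())
        if abs(x[0]-.56)<.04 and n!="cradle": print("  ",fitrod("wrist",d["pixels"],[x[0],x[1],-.25],z))
for n in ["open_saddle","top_saddle","cradle"]:
    for d in models.mark_of(n,"wrist")[:2]: print(n,round(d["confidence"],2),np.round(d["at"]),np.round(onz("wrist",d["at"],dict(open_saddle=.0546,top_saddle=.08,cradle=0)[n]),3))
cv2.imwrite("pics/w2.png",im)
E
```

```text
[ 0.5585108  -0.2311764   0.23924273] 0.6430075560725744
base_rod0 0.82 [325. 210.] [ 0.554 -0.269  0.029] 305
   (array([ 0.55561537, -0.28339113, -0.15654921]), np.float64(3.4445035457611084))
base_rod0 0.79 [333. 228.] [ 0.557 -0.293  0.029] 1068
   (array([ 0.55411866, -0.29111299, -0.26446564]), np.float64(0.238485187292099))
base_rod0 0.69 [330. 170.] [ 0.57  -0.225  0.029] 1017
   (array([ 0.56641756, -0.22551316, -0.14890381]), np.float64(0.44441789388656616))
ivory_rod 0.75 [324. 267.] [ 0.538 -0.326  0.055] 7081
   (array([ 0.54353936, -0.30735761, -0.24715272]), np.float64(0.79393470287323))
cradle 0.69 [323. 157.] [ 0.565 -0.214  0.   ] 371
```

View pics/w2.png

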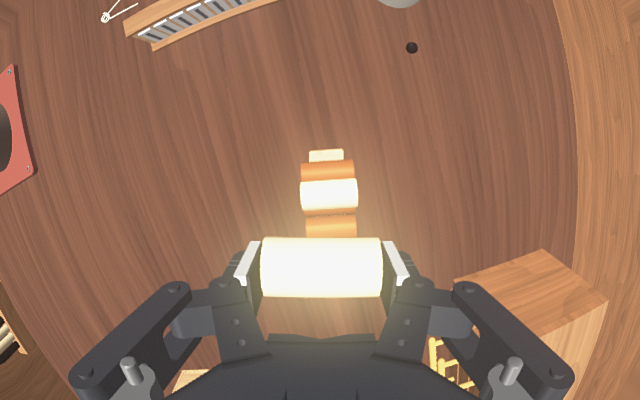

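The pile is at (329,195): saddled ivory rod in the middle, with the -y base rod partly hidden by the held rod (321,267). I'll shift 7 cm so the whole pile shows.

Emit:
{"method": "play_rows", "body": {
  "targets": [
    [0.6,-0.035,0,0,0,0,0],
    [0.6,-0.07,0,0,0,0,0],
    [0.6,-0.07,0,0,0,0,0],
    [0.6,-0.07,0,0,0,0,0]
  ]
}}

```text
clock: 6.65
eef_pos: [0.5417, -0.299, 0.2392]
tcp_rot: [[0.245, 0.969, -0.0], [0.969, -0.245, 0.0], [0.0, -0.0, -1.0]]
ft_force: [0.1, 0.3, -0.3]
gripper_width: 0.646
finger_force: 32.2
```

```bash
python3 - <<'E'
from h import *
s=env.read_state(); p=s["eef_pos"]; print(p)
im=vision.snapshot("wrist"); cm("wrist"); np.save("w3cm.npy",[cm("wrist")],allow_pickle=True)
for n,z,k in [("base_rod0",.0292,4),("saddled_rod",.0546,3),("ivory_rod",.0546,3),("cradle",0,2)]:
    for d in models.cut_out(n,"wrist")[:k]:
        x=onz("wrist",d["at"],z); print(n,round(d["confidence"],2),np.round(d["at"]),np.round(x,3),d["pixels"].sum())
        if d["pixels"].sum()>3500: z=p[2]-.01; x=[p[0],p[1]]
        if n!="cradle" and x[0]>.5: print("  ",fitrod("wrist",d["pixels"],[x[0],x[1],-.25],z))
for n in ["open_saddle","top_saddle","cradle"]:
    for d in models.mark_of(n,"wrist")[:2]: print(n,round(d["confidence"],2),np.round(d["at"]),np.round(onz("wrist",d["at"],dict(open_saddle=.0546,top_saddle=.08,cradle=0)[n]),3))
cv2.imwrite("pics/w3.png",im); cv2.imwrite("pics/w3c.png",cv2.resize(im[90:310,220:430],None,fx=2.7,fy=2.7,interpolation=2))
E
```

```text
[ 0.54167297 -0.29902081  0.23920404]
base_rod0 0.88 [328. 105.] [ 0.568 -0.225  0.029] 740
   (array([ 0.56779766, -0.22345901, -0.44050714]), np.float64(1.0917328596115112))
base_rod0 0.64 [330. 147.] [ 0.559 -0.269  0.029] 636
   (array([ 0.55869591, -0.26991449, -0.09539407]), np.float64(1.3817015886306763))
base_rod0 0.58 [332. 168.] [ 0.556 -0.292  0.029] 1390
   (array([ 0.55376069, -0.29220123, -0.19421284]), np.float64(0.06351108849048615))
base_rod0 0.5 [323. 266.] [ 0.517 -0.407  0.029] 7174
   (array([ 0.54143391, -0.30022577, -0.26074684]), np.float64(0.04415223374962807))
saddled_rod 0.69 [328. 125.] [ 0.563 -0.244  0.055] 1771
   (array([ 0.5627211 , -0.24478792, -0.17356635]), np.float64(0.03564532846212387))
ivory_rod 0.97 [323. 268.] [ 0.52  -0.396  0.055] 7071
   (array([ 0.54077347, -0.30003158, -0.2617091 ]), np.float64(0.05456447973847389))
open_saddle 0.7 [330. 160.] [ 0.556 -0.279  0.055]
open_saddle 0.58 [323. 268.] [ 0.52  -0.395  0.055]
top_saddle 0.63 [331. 147.] [ 0.56  -0.263  0.08 ]
cradle 0.51 [330. 168.] [ 0.553 -0.297  0.   ]
```

View pics/w3c.png

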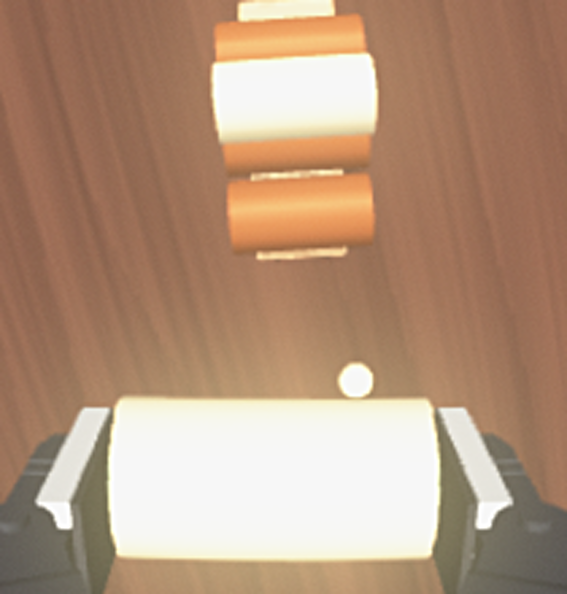

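The pile fits consistently: base_rod2 and saddled_rod are 48.2 mm apart, with yaw about -0.185. That puts open_saddle at (0.5568,-0.2764) and top_saddle at (0.5597,-0.2607). I'll go over the gap and part way down, then check.

Emit:
{"method": "play_rows", "body": {
  "targets": [
    [0.6,0.027,0.0095,0,0,0,-4.3],
    [0.6,0.027,0.0095,0.02,0,0,-4.3],
    [0.6,0.027,0.0095,0.06,0,0,-4.3],
    [0.6,0.027,0.0095,0.1,0,0,-4.3],
    [0.6,0.027,0.0095,0.12,0,0,-4.3],
    [0.6,0.027,0.0095,0.13,0,0,-4.3],
    [0.6,0.027,0.0095,0.13,0,0,-4.3],
    [0.6,0.027,0.0095,0.13,0,0,-4.3]
  ]
}}

```text
clock: 7.85
eef_pos: [0.5586, -0.2754, 0.1108]
tcp_rot: [[0.171, 0.985, 0.002], [0.985, -0.171, -0.001], [-0.001, 0.002, -1.0]]
ft_force: [0.4, 0.1, -0.2]
gripper_width: 0.646
finger_force: 32.1
```

```bash
python3 - <<'E'
from h import *
s=env.read_state(); p=s["eef_pos"]; print(p)
im=vision.snapshot("wrist"); cm("wrist")
for n,z,k in [("base_rod0",.0292,3),("saddled_rod",.0546,2)]:
    for d in models.cut_out(n,"wrist")[:k]:
        x=onz("wrist",d["at"],z); A=d["pixels"].sum(); print(n,round(d["confidence"],2),np.round(d["at"]),np.round(x,3),A)
        if n=="saddled_rod":
            if d["at"][1]>235: z=p[2]-.011; x=p
            print("  ",fitrod("wrist",d["pixels"],[x[0],x[1],-.19],z))
cv2.imwrite("pics/w4.png",im)
im2=vision.snapshot("side"); cm("side"); 
for d in models.cut_out("ivory_rod","side")[:5]:
    A=d["pixels"].sum(); print("side",np.round(d["at"]),A)
    if d["at"][1]<220: print(fitrod("side",d["pixels"],[.557,-.276,-.19],p[2]-.011))
cv2.imwrite("pics/c4.png",np.hstack([im[60:320,190:470],cv2.resize(im2[110:200,270:390],(347,260),interpolation=2)]))
E
```

```text
[ 0.5585636  -0.27539203  0.11075536]
base_rod0 0.95 [318. 214.] [ 0.557 -0.275  0.029] 978
base_rod0 0.89 [318. 142.] [ 0.565 -0.225  0.029] 2507
base_rod0 0.69 [321. 228.] [ 0.557 -0.286  0.029] 1479
saddled_rod 0.75 [317. 181.] [ 0.562 -0.245  0.055] 5133
   (array([ 0.56283748, -0.24600491, -0.18106679]), np.float64(0.028678057715296745))
side [375. 284.] 292
side [329. 150.] 167
(array([ 0.56148411, -0.27862258, -0.11361642]), np.float64(0.1512768417596817))
```

View pics/c4.png

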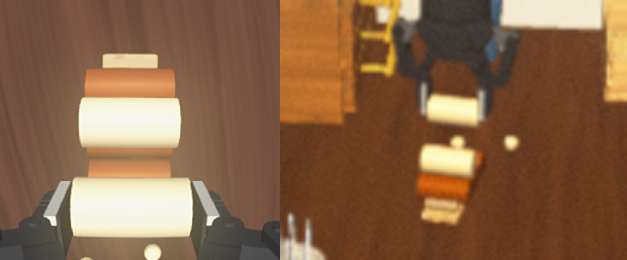

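The held rod hangs over the gap in line with the pile, and the saddled rod is re-measured at (0.5628,-0.2460). I'll lower it.

Emit:
{"method": "play_rows", "body": {
  "targets": [
    [0.6,-0.0005,-0.001,0.015,0,0,-0.7],
    [0.6,-0.0005,-0.001,0.028,0,0,-0.7],
    [0.6,-0.0005,-0.001,0.036,0,0,-0.7],
    [0.6,-0.0005,-0.001,0.04,0,0,-0.7],
    [0.6,-0.0005,-0.001,0.04,0,0,-0.7]
  ]
}}

```text
clock: 8.6
eef_pos: [0.5559, -0.2747, 0.0679]
tcp_rot: [[0.159, 0.987, -0.002], [0.987, -0.159, 0.001], [0.001, -0.002, -1.0]]
ft_force: [-1.1, -0.5, 0.2]
gripper_width: 0.647
finger_force: 32.2
```

Emit:
{"method": "play_rows", "body": {
  "targets": [
    [0.6,0,0,0.0015,0,0,0],
    [0.6,0,0,0.003,0,0,0],
    [0.6,0,0,0.003,0,0,0]
  ]
}}

```text
clock: 8.9
eef_pos: [0.5571, -0.2755, 0.0671]
tcp_rot: [[0.159, 0.987, 0.001], [0.987, -0.159, -0.001], [-0.0, 0.001, -1.0]]
ft_force: [-1.4, 0.8, 2.0]
gripper_width: 0.646
finger_force: 32.3
```

Emit:
{"method": "play_rows", "body": {
  "targets": [
    [0.6,0,0,0.001,0,0,0],
    [0.6,0,0,0.0015,0,0,0],
    [0.6,0,0,0.0015,0,0,0]
  ]
}}

```text
clock: 9.2
eef_pos: [0.5571, -0.2755, 0.0669]
tcp_rot: [[0.159, 0.987, 0.001], [0.987, -0.159, -0.001], [-0.0, 0.001, -1.0]]
ft_force: [-3.1, 2.9, 11.2]
gripper_width: 0.649
finger_force: 33.6
```

```bash
python3 - <<'E'
from h import *
s=env.read_state(); print(s["eef_pos"],s["ft_force"],s["wrist_torque"])
E
```

```text
[ 0.55711873 -0.27545371  0.06688909] [-3.1248863   2.86156515 11.24595636] [ 0.40306118  0.90049665 -0.09719037]
```

Seated: 11 N up at the expected height. Now I'll release.

Emit:
{"method": "play_rows", "body": {
  "targets": [
    [0.4,0,0,0,0,0,0],
    [0.33,0,0,0,0,0,0],
    [0.28,0,0,0,0,0,0],
    [0.2,0,0,0,0,0,0],
    [0.1,0,0,0,0,0,0],
    [0.1,0,0,0,0,0,0],
    [0.1,0,0,0,0,0,0],
    [0.1,0,0,0,0,0,0]
  ],
  "force": 20
}}

```text
clock: 10.0
eef_pos: [0.5565, -0.2752, 0.0647]
tcp_rot: [[0.159, 0.987, -0.0], [0.987, -0.159, 0.0], [0.0, -0.0, -1.0]]
ft_force: [-0.4, -0.2, 0.9]
gripper_width: 0.898
finger_force: 0.0
```

Emit:
{"method": "play_rows", "body": {
  "targets": [
    [0.1,0,0,-0.005,0,0,0],
    [0.1,0,0,-0.02,0,0,0],
    [0.1,0,0,-0.05,0,0,0],
    [0.1,0,0,-0.1,0,0,0],
    [0.05,0,0,-0.15,0,0,0],
    [0,0,0,-0.18,0,0,0],
    [0,0,0,-0.18,0,0,0],
    [0,0,0,-0.18,0,0,0]
  ]
}}

```text
clock: 10.8
eef_pos: [0.5571, -0.2756, 0.2472]
tcp_rot: [[0.159, 0.987, 0.003], [0.987, -0.159, -0.002], [-0.002, 0.003, -1.0]]
ft_force: [-0.4, -0.5, -0.7]
gripper_width: 1.0
finger_force: 0.0
```

```bash
python3 - <<'E'
from h import *
s=env.read_state(); p=s["eef_pos"]; print(s["clock"],p,np.round(s["tcp_rot"],3))
im=vision.snapshot("wrist"); cm("wrist")
for n,z,k in [("saddled_rod",.0546,3),("ivory_rod",.0546,4),("base_rod0",.0292,4)]:
    for d in models.cut_out(n,"wrist")[:k]:
        x=onz("wrist",d["at"],z); A=d["pixels"].sum(); print(n,round(d["confidence"],2),np.round(d["at"]),np.round(x,3),A)
        if z>.03 and abs(x[1]+.26)<.04: print("  ",fitrod("wrist",d["pixels"],[x[0],x[1],-.19],z))
cv2.imwrite("pics/w5.png",cv2.resize(im[100:300,200:440],(720,600)))
E
```

```text
10.8 [ 0.55714443 -0.27557192  0.2471624 ] [[ 0.159  0.987  0.003]
 [ 0.987 -0.159 -0.002]
 [-0.002  0.003 -1.   ]]
saddled_rod 0.7 [319. 149.] [ 0.56  -0.243  0.055] 1632
   (array([ 0.56147348, -0.24488182, -0.15957287]), np.float64(0.0561428926885128))
ivory_rod 0.55 [323. 184.] [ 0.557 -0.279  0.055] 1556
   (array([ 0.55618666, -0.27669387, -0.16992809]), np.float64(0.052295982837677))
base_rod0 0.65 [321. 128.] [ 0.565 -0.223  0.029] 935
base_rod0 0.53 [323. 200.] [ 0.554 -0.304  0.029] 308
base_rod0 0.52 [298. 167.] [ 0.533 -0.261  0.029] 12
```

View pics/w5.png

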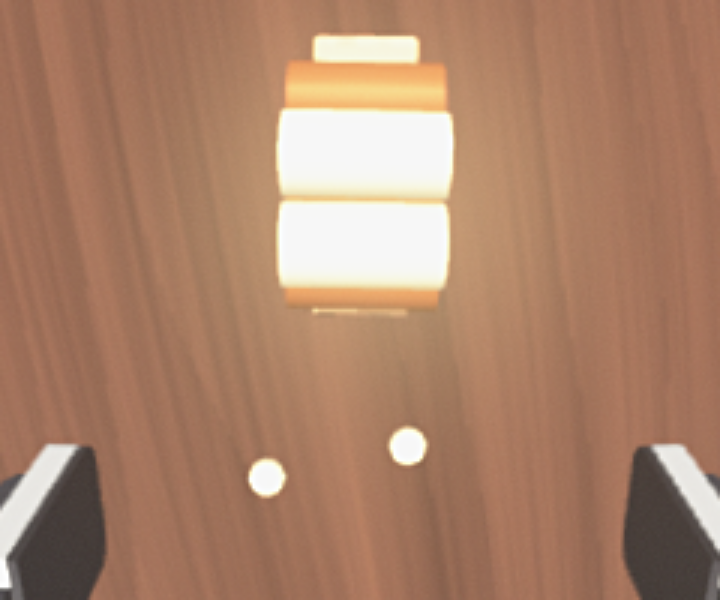

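Ivory lies snugly beside the saddled rod, ends level. In the crop the two are at (365,243) and (365,152), and fits put them 32 mm apart. Top saddle is about (0.559,-0.261). Now the black rod.

Emit:
{"method": "play_rows", "body": {
  "targets": [
    [0,0.44,-0.1095,0,0,0,2],
    [0,0.44,-0.1095,0,0,0,2],
    [0,0.44,-0.1095,0,0,0,2],
    [0,0.44,-0.1095,0,0,0,2],
    [0,0.44,-0.1095,0,0,0,2],
    [0,0.44,-0.1095,0,0,0,2],
    [0,0.44,-0.1095,0,0,0,2],
    [0,0.44,-0.1095,0,0,0,2],
    [0,0.44,-0.1095,0,0,0,2],
    [0,0.44,-0.1095,0,0,0,2],
    [0,0.44,-0.1095,0,0,0,2],
    [0,0.44,-0.1095,0,0,0,2]
  ]
}}

```text
clock: 12.2
eef_pos: [0.5181, 0.1757, 0.2439]
tcp_rot: [[0.193, 0.981, -0.002], [0.981, -0.193, -0.001], [-0.001, -0.001, -1.0]]
ft_force: [-0.3, -0.1, -0.5]
gripper_width: 1.001
finger_force: 0.0
```

```bash
python3 - <<'E'
from h import *
s=env.read_state(); p=s["eef_pos"]; R=np.array(s["tcp_rot"]); print(p,np.round(R,3))
im=vision.snapshot("wrist"); cm("wrist")
for d in models.cut_out("black_rod","wrist")[:2]:
    x=onz("wrist",d["at"],.029); print(round(d["confidence"],2),np.round(d["at"]),np.round(x,3))
    if d["pixels"].sum()>500 and abs(x[1]-.17)<.04:
        f,c=fitrod("wrist",d["pixels"],[x[0],x[1],-.19],.0292); print(f,c,"tool shift",R.T@(np.array([f[0],f[1],.04])-p))
E
```

```text
[0.51808828 0.17567267 0.24388792] [[ 0.193  0.981 -0.002]
 [ 0.981 -0.193 -0.001]
 [-0.001 -0.001 -1.   ]]
0.79 [321. 173.] [0.518 0.178 0.029]
[ 0.51955248  0.1741472  -0.19047876] 0.02337738499045372 tool shift [-0.00096116  0.00201425  0.20388667]
```

Emit:
{"method": "play_rows", "body": {
  "targets": [
    [0,-0.001,0.002,0.04,0,0,0],
    [0,-0.001,0.002,0.09,0,0,0],
    [0,-0.001,0.002,0.13,0,0,0],
    [0,-0.001,0.002,0.16,0,0,0],
    [0,-0.001,0.002,0.185,0,0,0],
    [0,-0.001,0.002,0.2,0,0,0],
    [0,-0.001,0.002,0.205,0,0,0],
    [0,-0.001,0.002,0.205,0,0,0],
    [0.3,-0.001,0.002,0.205,0,0,0],
    [0.6,-0.001,0.002,0.205,0,0,0],
    [0.6,-0.001,0.002,0.205,0,0,0],
    [0.6,-0.001,0.002,0.205,0,0,0]
  ],
  "force": 30
}}

```text
clock: 13.5
eef_pos: [0.5214, 0.1754, 0.0415]
tcp_rot: [[0.193, 0.981, 0.003], [0.981, -0.193, 0.0], [0.001, 0.003, -1.0]]
ft_force: [-0.6, -1.2, 5.8]
gripper_width: 0.65
finger_force: 32.0
```

Emit:
{"method": "play_rows", "body": {
  "targets": [
    [0.6,0,0,0,0,0,0],
    [0.6,0,0,-0.015,0,0,0],
    [0.6,0,0,-0.05,0,0,0],
    [0.6,0,0,-0.1,0,0,0],
    [0.6,0,0,-0.15,0,0,0],
    [0.6,0,0,-0.2,0,0,0],
    [0.6,0,0,-0.2,0,0,0],
    [0.6,0,0,-0.2,0,0,0]
  ]
}}

```text
clock: 14.3
eef_pos: [0.521, 0.1755, 0.2427]
tcp_rot: [[0.193, 0.981, 0.005], [0.981, -0.193, 0.001], [0.002, 0.005, -1.0]]
ft_force: [-0.1, -1.1, -0.8]
gripper_width: 0.65
finger_force: 32.3
```

Emit:
{"method": "play_rows", "body": {
  "targets": [
    [0.6,-0.421,0.1215,0,0,0,-1],
    [0.6,-0.421,0.1215,0,0,0,-1],
    [0.6,-0.421,0.1215,0,0,0,-1],
    [0.6,-0.421,0.1215,0,0,0,-1],
    [0.6,-0.421,0.1215,0,0,0,-1],
    [0.6,-0.421,0.1215,0,0,0,-1],
    [0.6,-0.421,0.1215,0,0,0,-1],
    [0.6,-0.421,0.1215,0,0,0,-1],
    [0.6,-0.421,0.1215,0,0,0,-1],
    [0.6,-0.421,0.1215,0,0,0,-1],
    [0.6,-0.421,0.1215,0,0,0,-1],
    [0.6,-0.421,0.1215,0,0,0,-1]
  ]
}}

```text
clock: 15.5
eef_pos: [0.5574, -0.2599, 0.2383]
tcp_rot: [[0.175, 0.984, -0.002], [0.985, -0.175, 0.002], [0.001, -0.003, -1.0]]
ft_force: [0.1, -0.2, -0.7]
gripper_width: 0.646
finger_force: 32.3
```

Emit:
{"method": "play_rows", "body": {
  "targets": [
    [0.6,0,0,0.03,0,0,0],
    [0.6,0,0,0.06,0,0,0],
    [0.6,0,0,0.08,0,0,0],
    [0.6,0,0,0.08,0,0,0],
    [0.6,0,0,0.08,0,0,0]
  ]
}}

```text
clock: 16.0
eef_pos: [0.5581, -0.26, 0.1599]
tcp_rot: [[0.174, 0.985, -0.001], [0.985, -0.174, 0.001], [0.0, -0.001, -1.0]]
ft_force: [0.2, -0.8, -0.4]
gripper_width: 0.651
finger_force: 32.3
```

```bash
python3 - <<'E'
from h import *
s=env.read_state(); p=s["eef_pos"]; R=np.array(s["tcp_rot"]); print(p,np.round(R,3))
im=vision.snapshot("wrist"); cm("wrist")
for n,z,k in [("saddled_rod",.0546,3),("black_rod",p[2]-.0115,1)]:
    for d in models.cut_out(n,"wrist")[:k]:
        x=onz("wrist",d["at"],z); A=d["pixels"].sum(); print(n,round(d["confidence"],2),np.round(d["at"]),np.round(x,3),A)
        if A>500: print("  ",fitrod("wrist",d["pixels"],[x[0],x[1],-.18],z))
cv2.imwrite("pics/w6.png",im)
cv2.imwrite("pics/side6.png",vision.snapshot("side")); cm("side")
for d in models.cut_out("black_rod","side")[:2]:
    print(np.round(d["at"],1),d["pixels"].sum(), [np.round(proj("side",[.559,-.261,z]),1) for z in (.14,.145,.15)])
E
```

```text
[ 0.5580866  -0.25995875  0.15992895] [[ 0.174  0.985 -0.001]
 [ 0.985 -0.174  0.001]
 [ 0.    -0.001 -1.   ]]
saddled_rod 0.89 [322. 184.] [ 0.562 -0.245  0.055] 3038
   (array([ 0.56315264, -0.24716103, -0.17644709]), np.float64(0.01250788290053606))
black_rod 0.7 [320. 258.] [ 0.559 -0.259  0.148] 7403
   (array([ 0.55848224, -0.26143066, -0.17618321]), np.float64(0.035640422254800797))
[329.7 138.3] 174 [array([330.1, 139.6]), array([330.1, 138.2]), array([330.1, 136.7])]
[343.8 219.3] 1974 [array([330.1, 139.6]), array([330.1, 138.2]), array([330.1, 136.7])]
```

Emit:
{"method": "play_rows", "body": {
  "targets": [
    [0.6,-0.0005,0.001,0.015,0,0,0],
    [0.6,-0.0005,0.001,0.03,0,0,0],
    [0.6,-0.0005,0.001,0.04,0,0,0],
    [0.6,-0.0005,0.001,0.048,0,0,0],
    [0.6,-0.0005,0.001,0.052,0,0,0],
    [0.6,-0.0005,0.001,0.055,0,0,0],
    [0.6,-0.0005,0.001,0.055,0,0,0],
    [0.6,-0.0005,0.001,0.055,0,0,0],
    [0.6,-0.0005,0.001,0.055,0,0,0]
  ]
}}

```text
clock: 17.15
eef_pos: [0.5593, -0.2622, 0.1055]
tcp_rot: [[0.176, 0.984, 0.001], [0.984, -0.176, -0.001], [-0.0, 0.001, -1.0]]
ft_force: [-0.4, -0.2, -0.9]
gripper_width: 0.646
finger_force: 32.3
```

```bash
python3 - <<'E'
from h import *
s=env.read_state(); p=s["eef_pos"]; print(s["clock"],p,s["ft_force"],np.abs(s["qd"]).max())
im=vision.snapshot("wrist"); cm("wrist")
for n,z in [("saddled_rod",.0546),("black_rod",p[2]-.0125)]:
    for d in models.cut_out(n,"wrist")[:1]:
        x=onz("wrist",d["at"],z); print(n,round(d["confidence"],2),fitrod("wrist",d["pixels"],[x[0],x[1],-.18],z))
im2=vision.snapshot("side"); cm("side")
for d in models.cut_out("black_rod","side")[:1]:
    print(np.round(d["at"],1),d["pixels"].sum(), [np.round(proj("side",[.559,-.261,z]),1) for z in (.085,.09,.095)])
a=cv2.resize(im2[120:200,280:380],(500,400),interpolation=2)
cv2.imwrite("pics/c7.png",np.hstack([a,cv2.resize(im[100:340,230:410],(300,400))]))
E
```

```text
17.15 [ 0.55930678 -0.26221827  0.10546297] [-0.37890505 -0.16538504 -0.94059038] 0.0014499370595977116
saddled_rod 0.81 (array([ 0.56269137, -0.24594214, -0.17755068]), np.float64(0.017409086227416992))
black_rod 0.66 (array([ 0.55916036, -0.2629724 , -0.17756766]), np.float64(0.029034333303570747))
[326.4 154.3] 178 [array([329.9, 155.4]), array([330., 154.]), array([330. , 152.6])]
```

View pics/c7.png

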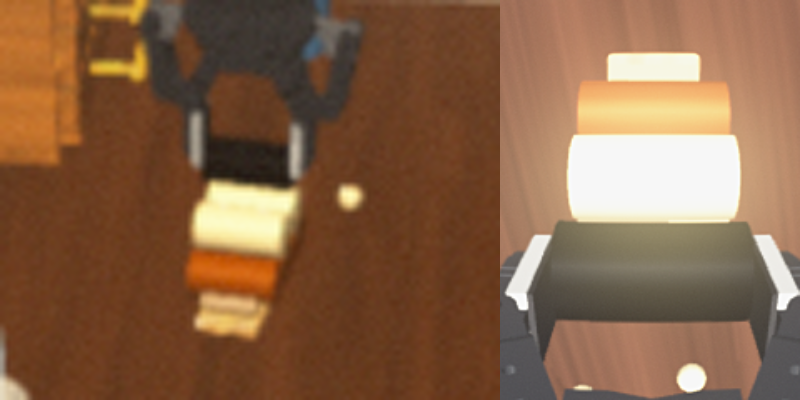

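The black rod hovers centred over the pile about 1 cm up: side crop (252,160) above the ivory rods (240,215), ends in line, arm still. Handing in.

```bash
python3 -c "
from bench import env
print(env.job_done())"
```

```text
the job is handed in; nothing more can be done
None
```

The ivory rod is seated in the gap and let go, and the arm is holding the black rod about 1 cm above the top gap, measured within about 2 mm of centre and in line; I handed the job in at about 17 s, but the hand-in gave no verdict.

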